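# Close the test fixture and hold the dead-man handle at half travel

## Task

Run the board test: slide the test fixture's cover fully home over the bay with the circuit board in it, and only then press the sprung palm bar of the dead-man handle half-way down, until the dark rings on its stems meet the tops of the bushings. Keep it there for at least three seconds and finish while still holding it pressed; letting it up stops the test and pushing it right to the bottom trips the stop. Leave the other things on the bench where they are.

Things in the scene. Friction and masses are not known exactly. Their poses are not given: they have to be found in the camera images.
- fixture: Board test fixture, fixed to the bench: 116 (x) x 220 (y) mm aluminium base plate, 46 mm high over its two side rails. Origin: centre of its underside on the bench, z up. Its +y half is an open bay (floor 10 mm above the bench) with a small blue circuit board lying in it; its -y half is a solid grey block where the cover parks. Thin dark end plates, 44 mm high, stand at y = +/-98.5 mm.
- cover (a joint): Flat black 92 x 92 x 5 mm cover sliding on the fixture's rails along the fixture's +y, its top 40 mm above the bench. 0 = fully open (over the grey block), 0.092 m = fully home over the bay, at a hard stop; starts at 0 to 0.05. Plain friction about 1.5 N, no spring: it stays where it is left.
- cover_grip (a point): Centre of the top of the cover's upright grip fin, moving with the cover, 66 mm above the bench. The fin is 14 mm thick along the slide (fixture y), 44 mm wide across it (fixture x) and stands 26 mm above the cover (a 3 mm high, 24 x 58 mm foot surrounds its root). Axes as the fixture's.
- station: Dead-man handle station, fixed to the bench: 70 (x) x 136 (y) mm aluminium plate with a grey housing 50 x 116 mm, whose top is 48 mm above the bench; two steel bushings at y = +/-30 mm reach 54 mm. A 16 mm thick black cable stub leaves the housing at its +y end. Origin: centre of its underside on the bench, z up.
- handle (a joint): Downward travel of the sprung black palm bar: 0 = released, 0.015 m = half-way (running position), 0.030 m = bottom. It springs back by itself. It takes about 2.7 N to start, about 8 N at half travel and about 13 N at the bottom (350 N/m).
- handle_top (a point): Centre of the flat top of the palm bar, moving with it; 102 mm above the bench when released, 87 mm at half travel. The bar is 30 mm wide (station x), 84 mm long (station y), 16 mm thick, on two steel stems 60 mm apart; each stem carries a dark ring that reaches the bushing's top at half travel. Axes as the station's.
- board: Small blue circuit board, 37 x 45 x 12 mm, loose in the bay between four brass pegs; stays there. Origin: centre of its underside.
- jar: White jar with a red lid, 48 mm across, 35 mm high, a bystander between the fixture and the station. Origin: centre of its underside.
- sink: Black finned heatsink, 40 x 40 x 22 mm, a bystander. Origin: centre of its underside.
- cutters: Side cutters with red handles, 43 x 109 x 12 mm, lying at the right, a bystander. Origin: centre of the underside.
- tape: Roll of amber tape, 74 mm across, 15 mm high, lying beyond the heatsink, a bystander. Origin: centre of the underside.
Things that resemble listed ones, but are neither listed nor needed, are in the scene too. There is more than one size of the station; the job needs the larger. Of the things that look like the board, the smaller one is meant.

How it is judged:
On the way, in this order (a step that is already met when the one before it is completed fails the run):
1. the cover is slid fully home over the bay, with the handle still released (value of joint cover above 0.086 m and value of joint handle below 0.004 m), for 0.2 s.
2. the handle is kept about half-way down by the robot for three seconds with the cover home (value of joint cover above 0.086 m and contact force between any of the fingers, the arm and handle above 3 N and value of joint handle between 0.01 and 0.02 m), for 3 s.
At the end, for the whole second after the job is handed in: The cover is home (within 6 mm of its stop) over the bay with the board in it, and the robot itself is still pressing the handle, at rest, between 10 and 20 mm down (half-way is 15 mm), with more than 3 N (all of step 2 and velocity of joint handle between -0.01 and 0.01 m/s and y of board in the frame of fixture between 0.03 and 0.06 m); the arm keeps its last pose, push and grip.
It fails at once if the handle is pressed (more than 5 mm) while the cover is not home (value of joint handle above 0.005 m and value of joint cover below 0.084 m).
It fails at once if the handle is pushed right down (beyond 26 mm of 30) (value of joint handle above 0.026 m).
It fails at once if a bystander is shoved more than 30 mm (distance of any of jar, sink, cutters, tape from where it was at the start of the episode above 0.03 m).
It also fails if it takes over 51 s, if anything falls off the work surface, if the arm or the gripper's body presses on something with over 40 N, if the wrist force passes 120 N, or if a joint passes its speed limit or range.

## Robot

A 6-joint arm with a two-finger parallel gripper is mounted at the origin on a cart in front of the work surface, level with it; the furniture and walls round the work are solid. World frame = base frame: x ahead of the robot, y to its left, z up, the work surface at z = 0. Lengths are in m, angles in rad, forces in N, time in s.
With the tool pointing down it reaches from about 0.275 to 0.875 m from the base axis. Payload 12.5 kg.
Tool frame: the origin (TCP) lies at the very end of the fingers, on their centre line; the grasp point (between the pads) lies 19 mm behind it; x points along the fingers, y is the direction in which the jaws open and shut, and the axes are right-handed (so a half turn about x gives the same grasp; the last joint's range is limited). The gripper opens to 85 mm and grips with 20 to 120 N. Pads are 22 mm wide; open, the fingers measure 114 mm over their backs; the gripper's body (76 mm by 85 mm) begins 54 mm behind the grasp point. The pads swing forward as they close: fully open they stand 13 mm farther back than shut.
Start: joints at [-1.31, 0.351, 1.652, -0, 1.139, -0.085], TCP at [0.186, -0.517, 0.231] pointing down, gripper open.
Joint ranges: [-2.75, 2.75], [-0.79, 2.1], [0.01, 2.65], [-1.57, 4.71], [0.07, 3.14], [-2.87, 2.87]. Speed limits (rad/s): [2.22, 2.22, 2.79, 3.14, 3.14, 3.14].

## Interface

Orientations are given as a 3x3 rotation matrix whose columns are the frame's x, y, z axes.
In Python, from bench import manip gives the robot as it stands. Calls block until the motion is done:
- manip.move_ptp(position, orientation): joint-space move of the TCP to a pose.
- manip.move_l(position, attitude=None, max_speed=0.15): straight line of the TCP; attitude=None keeps the orientation; max_speed is the mean speed in m/s.
- manip.move_j(angles): joint-space move.
- manip.set_gripper(opening, effort=None): opening from 0.0 (shut) to 1.0 (fully open); effort is the grip in N (None keeps the last); returns when the fingers have stopped.
- manip.dwell(seconds).
- manip.inverse_kinematics(position, orientation): joint angles nearest the present ones, or None.
- manip.grab_frame(name): name is "scene" or "top" or "wrist"; returns (picture, depth): 400x640x3 uint8, red, green, blue; 400x640 float32, m along the optical axis (not along the pixel's ray), 0 where there is no reading.
- manip.get_calibration(name): a dict with "camera_matrix" (3x3 intrinsics, pixels), "k1" (the pictures are not rectified: a ray, as slopes to the right and down, at radius r is drawn at 1 + k1 r^2 times it, then the intrinsics apply), "R" (3x3) and "t" (3): a world point X has camera coordinates R X + t. Camera axes: x right, y down, z forward; pixel columns grow to the right and rows downward; lengths in m; the calibration is good to about 2 mm. A picture is of the moment at which its call begins: read the wrist's pose just before it. get_calibration takes no time and is no camera call; for the wrist camera it gives the pose at the moment of the call.
A pose or a line that the arm cannot do raises manip.Unreachable and nothing moves.
- manip.sign_off(): hands the job in, once; it reports no verdict.
Trained networks look in the newest picture that a camera, given by its name, has taken for a name from the list of things; names that differ only in an ending like _2 or _b are one class to them, and where a whole thing is asked for, a point or a joint stands for the part that bears it (a point fixed in the world has none). Each returns a list of dicts, best first, with "confidence" (0 to 1); they miss things now and then, are a little off and sometimes report something else, mostly with a low value. They report only what shows in the picture. A call takes as long as a camera call. They do not tell look-alikes from the thing itself.
- manip.look_for(camera, name): "at" ([x, y, z] in m, in world coordinates, good to about 4 mm: the middle of the surface that is visible of it).
Readings, each from a call of its own:
- manip.current_time(): time.
- manip.current_qpos(): joint angles.
- manip.current_joint_vel(): joint speeds.
- manip.current_joint_torque(): joint torques, N m.
- manip.current_ee_pos(): TCP position.
- manip.current_tcp_rot(): TCP orientation.
- manip.current_force(): force on the tool from outside, world axes, zero at the start.
- manip.current_ft_torque(): the same for the moment, N m.
- manip.current_grip_width(): opening from 0.0 (shut) to 1.0 (fully open).
Only numpy, scipy, OpenCV 4.12 (cv2) and the standard library are available. Lean on these libraries where they do the work, as an engineer would, in place of code of your own. Each camera call takes 0.05 s, during which the arm holds its last target. There are 200 camera calls.

## Working session

There is one attempt and no reset: what is moved stays moved. The work goes in short steps, each a Python script; the robot and the scene stay as the last script left them, time stands still between calls to the robot, and variables do not carry over. Pictures are saved under pics/ and viewed, about 8 in all and at most 12, crops included, and the job is handed in when it is done.

```bash
mkdir -p pics
python3 - <<'E'
from bench import manip as m
import cv2,numpy as np
for c in ("scene","top"):
    p,d=m.grab_frame(c); cv2.imwrite(f"pics/{c}0.png",p[:,:,::-1]); np.save(f"pics/{c}d.npy",d)
    for n in ("fixture","cover_grip","station","handle_top","board","jar","sink","cutters","tape"):
        print(c,n,[(np.round(r["at"],3).tolist(),round(r["confidence"],2)) for r in m.look_for(c,n)][:4])
    k=m.get_calibration(c); print(k)
print(m.current_time(),m.current_tcp_rot())
E
```

```text
scene fixture [([0.519, -0.03, 0.034], 0.6), ([0.524, -0.062, 0.039], 0.44)]
scene cover_grip [([0.523, -0.061, 0.04], 0.74)]
scene station [([0.438, 0.304, 0.043], 0.94), ([0.586, 0.299, 0.035], 0.85)]
scene handle_top [([0.593, 0.294, 0.076], 0.72), ([0.446, 0.293, 0.103], 0.7)]
scene board [([0.364, -0.18, -0.001], 0.8), ([0.443, 0.289, 0.099], 0.56), ([0.511, -0.01, 0.01], 0.41)]
scene jar [([0.463, 0.125, 0.034], 0.95), ([0.634, 0.123, 0.011], 0.44)]
scene sink [([0.548, 0.121, 0.017], 0.68)]
scene cutters [([0.619, -0.297, 0.01], 0.65)]
scene tape [([0.633, 0.124, 0.01], 0.64)]
{'camera_matrix': array([[414.075954  ,   0.        , 330.82426998],
       [  0.        , 414.075954  , 207.10319801],
       [  0.        ,   0.        ,   1.        ]]), 'k1': -0.09383490601070045, 'R': array([[-0.88774654, -0.4603066 , -0.00489059],
       [-0.26987926,  0.52903663, -0.80454051],
       [ 0.37292261, -0.71290818, -0.59387764]]), 't': array([0.45322268, 0.21896319, 0.86468642])}
top fixture [([0.524, -0.056, 0.04], 0.73), ([0.528, -0.075, 0.04], 0.48)]
top cover_grip [([0.528, -0.075,
[... 358 characters left out ...]
0.045], 0.39)]
top sink [([0.555, 0.114, 0.014], 0.72)]
top cutters [([0.619, -0.301, 0.005], 0.83)]
top tape [([0.64, 0.117, 0.014], 0.7)]
{'camera_matrix': array([[458.28321502,   0.        , 321.15675934],
       [  0.        , 458.28321502, 199.76578715],
       [  0.        ,   0.        ,   1.        ]]), 'k1': -0.008633625619841306, 'R': array([[ 0.0280919 , -0.99959654, -0.00419603],
       [-0.99599272, -0.02763357, -0.08505814],
       [ 0.08490787,  0.00656866, -0.99636715]]), 't': array([0.01278536, 0.52128266, 1.23477229])}
1.0 [[ 1.36383598e-05  3.38944674e-01 -9.40806307e-01]
 [ 3.12313710e-05 -9.40806307e-01 -3.38944674e-01]
 [-9.99999999e-01 -2.47600214e-05 -2.34167618e-05]]
```

View pics/top0.png

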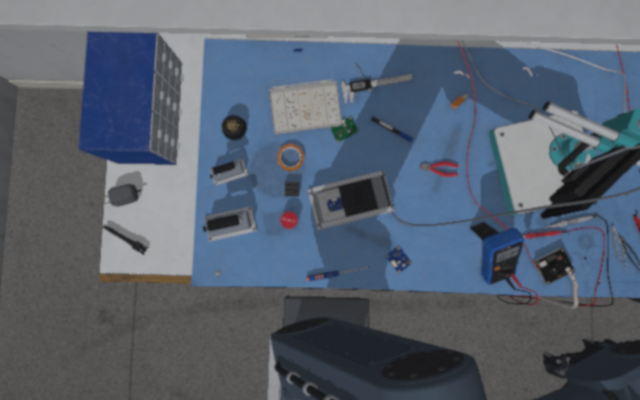

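View pics/scene0.png

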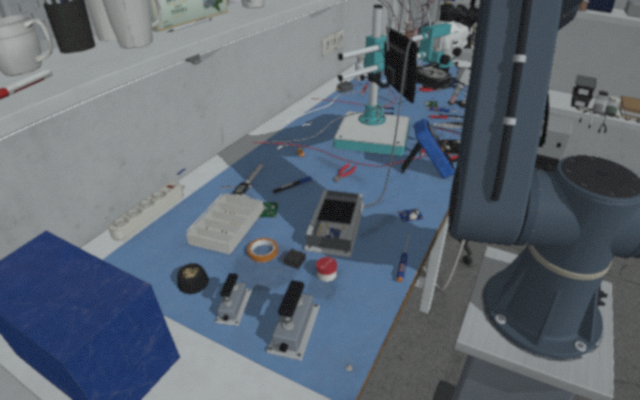

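```bash
cat > h.py <<'E'
from bench import manip as m
import cv2,numpy as np
def rot(yaw):  # tool down, jaw axis along local +y of a frame turned by yaw
    c,s=np.cos(yaw),np.sin(yaw); return np.array([[0,-s,c],[0,c,s],[-1,0,0]])
def cloud(d,k):
    v,u=np.mgrid[:400,:640].astype(float)
    K=k["camera_matrix"]; pts=np.stack([u.ravel(),v.ravel()],1)[:,None]
    n=cv2.undistortPoints(pts,K,np.array([k["k1"],0,0,0.])).reshape(400,640,2)
    X=np.dstack([n*d[...,None],d])-k["t"]
    return X@k["R"]
def snap(name):
    k=m.get_calibration("wrist"); p,d=m.grab_frame("wrist")
    cv2.imwrite(f"pics/{name}.png",p[:,:,::-1]); W=cloud(d,k); W[d==0]=np.nan
    np.savez(f"pics/{name}.npz",W=W,p=p); return p,W
def rect(W,lo,hi,cx,cy,r):
    s=(W[...,2]>lo)&(W[...,2]<hi)&(np.hypot(W[...,0]-cx,W[...,1]-cy)<r)
    return s,cv2.minAreaRect((W[s][:,:2]*1000).astype(np.float32))
E
python3 - <<'E'
from h import *
for y in (0.2,0.2-np.pi): print(m.inverse_kinematics([.50,-.05,.33],rot(y)))
m.move_ptp([.50,-.05,.33],rot(0.2-np.pi))
p,W=snap("w1")
print(m.current_time(),m.current_qpos())
for n in ("cover_grip","board"): print(n,m.look_for("wrist",n))
for lo,hi,r in ((.058,.072,.1),(.036,.05,.15)):
    s,R=rect(W,lo,hi,.52,-.05,r); print(s.sum(),R)
E
```

```text
[-1.92339696e-01  1.74877003e-01  1.63608298e+00 -4.44089210e-16
  1.33063267e+00 -1.96313602e+00]
[-1.92339696e-01  1.74877003e-01  1.63608298e+00 -4.44089210e-16
  1.33063267e+00  1.17845663e+00]
3.1083 [-1.93597827e-01  1.75152695e-01  1.63614451e+00 -9.45198782e-05
  1.33054920e+00  1.17815595e+00]
cover_grip [{'at': [0.5259, -0.068, 0.042], 'confidence': 0.9}]
board [{'at': [0.5129, -0.0069, 0.0074], 'confidence': 0.92}, {'at': [0.3637, -0.1864, 0.0022], 'confidence': 0.74}]
291 ((529.3077392578125, -70.54351043701172), (42.84221649169922, 13.961395263671875), 15.49635124206543)
5545 ((523.6187133789062, -52.38134002685547), (110.51814270019531, 202.5015411376953), 15.61081600189209)
```

View pics/w1.png

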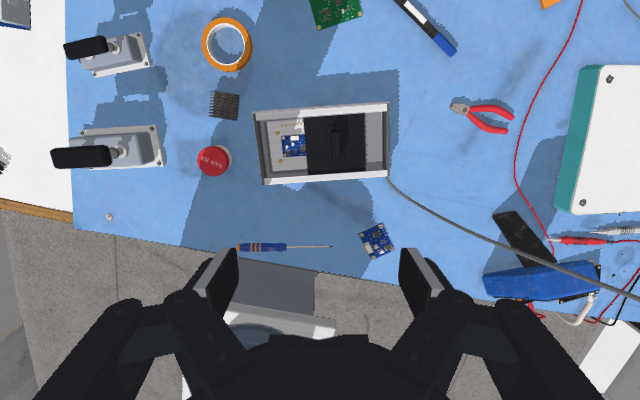

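The wrist view shows the fixture at (255–390, 105–185), with the fin at (338,142) and the board in the bay at (293,145). The larger station is at (110,152). Next I grip the fin and slide the cover.

Run:
```python
from h import *
W=np.load("pics/w1.npz")["W"]
for lo,hi in ((.094,.112),(.042,.056)): print(rect(W,lo,hi,.447,.279,.1))if 0 else print(rect(W,lo,hi,.447,.279,.1)[1])
y=np.radians(15.55); f=np.array([.5293,-.0705]); u=np.array([-np.sin(y),np.cos(y)]); R=rot(y-np.pi)
m.set_gripper(0.5,30)
m.move_ptp([*f,.12],R); m.move_l([*f,.050],max_speed=.1)
m.set_gripper(0.0,30)
print("grip",m.current_grip_width(),m.current_force(),m.current_ee_pos())
m.move_l([*(f+.058*u),.050],max_speed=.06)
print(m.current_force(),m.current_ee_pos())
for s in np.arange(.060,.076,.0015):
    m.move_l([*(f+s*u),.050],max_speed=.03)
    F=m.current_force(); a=F[:2]@u; print(round(s,4),round(a,1),round((m.current_ee_pos()[:2]-f)@u,4))
    if a<-10: break
print(m.current_time())
```

```text
((449.30755615234375, 279.3189697265625), (30.327566146850586, 83.82231140136719), 13.113166809082031)
((449.1690368652344, 280.67486572265625), (50.442012786865234, 117.78815460205078), 13.834251403808594)
grip 0.15435919117417615 [-1.31022809  0.44375212  6.24505849] [ 0.52964015 -0.07056933  0.05065128]
[-2.00861762  0.53788413  7.18127254] [ 0.51402329 -0.01450341  0.05061851]
0.06 0.9 0.06
0.0615 -0.4 0.0614
0.063 0.4 0.0628
0.0645 -9.0 0.0632
0.066 -21.0 0.0634
8.1417
```

Stop reached: the force rose to about 21 N with no further motion. I'll release, look, and check the handle's height.

Run:
```python
from h import *
m.set_gripper(0.5); p=m.current_ee_pos(); m.move_l([p[0],p[1],.14],max_speed=.15)
m.set_gripper(0.0)
m.move_ptp([.42,.12,.33],rot(np.radians(13.4)-np.pi))
P,W=snap("w2")
s,r=rect(W,.094,.112,.449,.279,.1); print(r,np.median(W[s][:,2]))
s,r=rect(W,.058,.072,.511,-.01,.1); print(r)
c=np.array(r[0])/1000-[.5236,-.0524]; y=np.radians(15.55); print("fin local y",c@[-np.sin(y),np.cos(y)])
print(m.look_for("wrist","handle_top"),m.current_force(),m.current_time())
```

```text
((449.16412353515625, 280.3453063964844), (29.15808868408203, 82.80396270751953), 12.722676277160645) 0.10070709257003527
((511.1983947753906, -9.42099380493164), (43.33550262451172, 14.893031120300293), 16.197240829467773)
fin local y 0.04473045275049077
[{'at': [0.6144, 0.1104, 0.0167], 'confidence': 0.7}, {'at': [0.4493, 0.2773, 0.1034], 'confidence': 0.68}, {'at': [0.5896, 0.2909, 0.0694], 'confidence': 0.57}] [-0.45367721  0.51452847  0.46669963] 10.8333
```

View pics/w2.png

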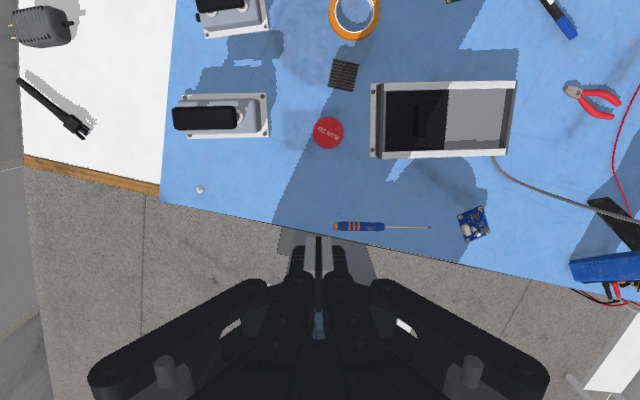

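The cover is over the bay, at about (415,120) in the picture, and the handle at (205,118) is still up. Now the press.

Run:
```python
from h import *
x=[.4492,.2798]; R=rot(np.radians(13.3)-np.pi)
m.move_ptp([*x,.16],R); m.move_l([*x,.108],max_speed=.08); m.dwell(.3); f0=m.current_force()[2]; print("f0",f0)
z=.104
while True:
    m.move_l([*x,z],max_speed=.03); f=m.current_force()[2]-f0; print(round(z,4),round(m.current_ee_pos()[2],4),round(f,2))
    if f>7.9 or z<.0855: break
    z-=.002 if z>.091 else .001
m.dwell(.5); print(m.current_force(),m.current_ee_pos(),m.current_time())
p,d=m.grab_frame("scene"); W=cloud(d,m.get_calibration("scene"))
cv2.imwrite("pics/s2.png",cv2.resize(p[260:380,230:350,::-1],None,fx=5,fy=5,interpolation=cv2.INTER_CUBIC))
for h in (m.look_for("scene","handle_top")): print(h)
s,r=rect(W,.07,.096,.449,.28,.045); print(s.sum(),np.percentile(W[s][:,2],[10,50,90]))
```

```text
f0 0.38513221544089105
0.104 0.1037 -0.02
0.102 0.1021 0.07
0.1 0.1001 3.41
0.098 0.098 3.62
0.096 0.0961 3.48
0.094 0.0941 5.57
0.092 0.0922 6.21
0.09 0.0903 6.76
0.089 0.0893 7.29
0.088 0.0884 6.41
0.087 0.0874 8.23
[0.42024615 0.44876712 8.5329622 ] [0.44937538 0.27987165 0.08739963] 16.15
{'at': [0.4413, 0.3046, 0.0836], 'confidence': 0.87}
{'at': [0.5928, 0.2938, 0.0744], 'confidence': 0.64}
430 [0.08022077 0.08603232 0.08807094]
```

View pics/s2.png

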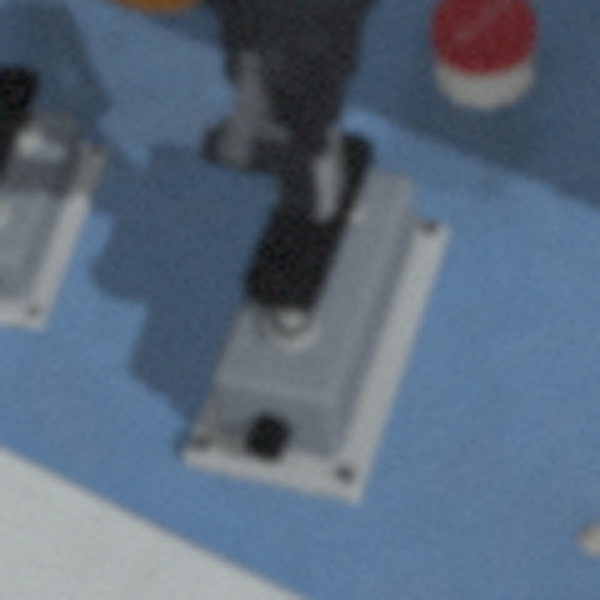

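The fingers rest on the middle of the bar at about (310,210) in the crop. The bar is low and the ring is close to the bushing at (290,320). Force is about 8 N at z = 0.087, which means half travel. I'll hold, recheck and hand in.

Run:
```python
from h import *
m.dwell(4); print(m.current_force(),m.current_ee_pos(),m.current_time()); m.sign_off()
```

```text
[-0.51621077  0.28903729  7.26353509] [0.44937511 0.27989943 0.08741146] 20.25
the job is handed in; nothing more can be done
```

I slid the cover home over the bay, then pressed the larger station's handle to about half-way. I held it there for over 4 s and handed the job in while still pressing, at about 20 s of the 51 s allowed.

- **Cover:** it came up hard against its stop at about 21 N. Afterwards the fin sat at fixture y of about 45 mm, close to the 46 mm I estimated for fully home. The picture showed the bay covered. I saw the board in the bay before closing the cover; it can't be seen now.
- **Handle:** the finger ends settled at z = 87.4 mm, which is about 14.6 mm of travel against the 15 mm half-way point. Force was 7–8.5 N against the expected 8 N. One camera's depth put the bar's top at about 86 mm, which agrees.
- **Doubts:** the force reading was noisy by about 1 N. The rings meeting the bushings were too small to see clearly in the last picture, so half travel rests on the height and the force.
- **Bystanders:** I didn't measure them again, but I never aimed near them, and in the picture taken just before the press they looked undisturbed.

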